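# Turn the empty parts tub mouth up on the packing mat

## Task

The empty square tub stands upside down beside the dark mat. Turn it over so that it stands mouth up on the mat, ready to be filled. Do not drop it from up in the air, and leave the full tub and the other things where they are.

Things in the scene. Friction and masses are not known exactly. Their poses are not given: they have to be found in the camera images.
- tub: the empty tub: white plastic, square, 66 x 66 mm outside, 110 mm tall, 4 mm straight walls and base, one open end (58 x 58 mm), about 150 g, paper label on one side. Starts mouth down, left or right of the mat. Origin: centre of the outer face of its base (110 mm up at the start); z points from base to mouth (down at the start, up when done); x, y square to its sides
- tub_mouth (a point): centre of the tub's mouth, in the plane of its rim, 110 mm from the base along the tub's z axis
- mat: dark grey square rubber mat on the bench, 240 x 240 mm, under 1 mm thick, fixed. Origin: its centre, at bench height; x and y along its edges (x roughly away from the robot), z up
- full_tub: a tub of the same kind, mouth up and filled with steel springs to about 70 mm, 450 g, standing across the mat from the empty one. Origin: centre of its underside, z up; leave it alone
- tape: bystander: cardboard-coloured ring, an empty roll core, 90 mm across, 25 mm high, lying flat beyond the mat; origin at the centre of its underside
- driver: bystander: screwdriver lying on the bench on the robot's side of the mat
- oil: bystander: closed grey bottle, 48 mm across, 130 mm tall, standing; origin at the centre of its underside, z up
- sleeve: bystander: black plastic sleeve, 18 mm thick, 50 mm long, lying on the bench on the robot's side of the mat
- lid: bystander: flat white disc lid, 100 mm across, 8 mm thick, lying beyond the mat; origin at the centre of its underside

How it is judged (in metres and radians):
At the end, for the whole second after the job is handed in: The empty tub stands still, mouth up, flat on its base (within 6 degrees) on the mat, the centre of its base within 75 mm of the mat's centre along both of the mat's edges; the full tub stands upright and no bystander was moved by more than 40 mm (angle between tub's own z axis and vertical below 0.1 rad and height (world z) of tub below 0.008 m and x of tub in the frame of mat between -0.075 and 0.075 m and y of tub in the frame of mat between -0.075 and 0.075 m and linear speed of tub below 0.02 m/s); the robot touches nothing.
It fails at once if the full tub is tipped by more than 17 degrees or moved by more than 40 mm (angle between full_tub's own z axis and vertical above 0.3 rad or distance of full_tub from where it was at the start of the episode above 0.04 m).
It fails at once if the tape core, screwdriver, bottle, sleeve or lid is moved by more than 40 mm (distance of any of tape, driver, oil, sleeve, lid from where it was at the start of the episode above 0.04 m).
It fails at once if the empty tub is dropped: let go in the air with both its base and its mouth more than 130 mm above the bench (height (world z) of each of tub, tub_mouth above 0.13 m and contact force between the fingers and tub below 0.05 N).
It also fails if it takes over 43 s, if anything falls off the work surface, if the arm or the gripper's body presses on something with over 40 N, if the wrist force passes 120 N, or if a joint passes its speed limit or range.

## Robot

A 6-joint arm with a two-finger parallel gripper is mounted at the origin on the work surface. World frame = base frame: x ahead of the robot, y to its left, z up, the work surface at z = 0. Lengths are in mm, angles in rad, forces in N, time in s.
With the tool pointing down it reaches from about 300 to 775 mm from the base axis. Payload 14.6 kg.
Tool frame: the origin (TCP) lies midway between the tips of the shut fingers; the grasp point (between the pads) lies 19 mm behind it (manip.grasp_offset is the distance from the TCP to the grasp point, in mm); z points along the fingers, y is the line along which they close (so a half turn about z gives the same grasp; the last joint's range is limited). The gripper opens to 94 mm and grips with 3 to 60 N. Pads are 16 mm wide; open, the fingers measure 119 mm over their backs; the gripper's body (75 mm by 177 mm) begins 78 mm behind the grasp point.
Start: joints at [-1.248, 0.3, 1.521, -0, 1.321, -0.067], TCP at [208.994, -508.734, 176.646] pointing down, gripper open.
Joint ranges: [-3.03, 3.03], [-0.79, 2.21], [0.23, 2.52], [-1.04, 4.18], [0, 3.07], [-2.55, 2.55]. Speed limits (rad/s): [2.22, 2.22, 2.57, 3.14, 3.14, 3.14].

## Interface

Orientations are given as [roll, pitch, yaw] about the fixed x, y, z axes, in that order (R = Rz(yaw) Ry(pitch) Rx(roll)).
In Python, from cell import manip, viewer gives the robot as it stands. The module is installed in compiled form; this text tells all that it offers.
- The arm moves only by the tool move_arm, never from a script. Its argument "moves" is a list of rows, each a list of 4 numbers: the shift along the tool's x, y, z in m, then the turn about the tool's z in rad. A call has 1 to 12 rows; each row is the pose to reach, as a shift and turn from the pose commanded when the call began, along the tool's axes at that moment; what a row does not reach only later rows make up. A row lasts 1/10 s, in which the tool goes at most 50 mm and 8.59 degrees, less where a joint would pass 70% of its speed; a pose out of reach is approached as far as the arm can. A call with a gripper value outside its range is refused whole. "jaw" is the finger opening in m, from 0 to 0.094, set as the call begins (left out, the last holds). The fingers move at their own pace and stop on an object; "squeeze" is the grip in N (left out, the last holds). Time passes only in rows, so rows that repeat a pose let the fingers close. It gives the time, the measured TCP pose, the force, the opening and the grip force at its end, in the units of the state.
- manip.read_state(): the state, without advancing time (a new reading comes with each control period).
- viewer.camera(name): name is "scene" or "top" or "wrist"; returns a dict with "frame" (480x640x3 uint8, blue, green, red), "z_map" (480x640 float32, mm along the optical axis (not along the pixel's ray), 0 where there is no reading), "fx", "fy", "cx", "cy" (pixels), "D" ([k1, k2, p1, p2, k3] as OpenCV has them; the pictures are not rectified), "origin" and "orientation" of the camera in the world. Camera axes: x right, y down, z forward; pixel columns grow to the right and rows downward; lengths in mm; the calibration is good to about 2 mm. A picture is of the moment at which its call begins.
- manip.sign_off(): hands the job in; it is judged then, once.
The state is a dict: "clock": time; "joints": joint angles; "qd": joint speeds; "effort": joint torques, N m; "eef_pos": TCP position; "eef_rot": TCP orientation; "wrist_force": force on the tool from outside, world axes, zero at the start; "moment": the same for the moment, N m; "finger_gap": finger opening in mm; "finger_force": force on a finger pad.
Only numpy, scipy, OpenCV 4.12 (cv2) and the standard library are available. Lean on these libraries where they do the work, as an engineer would, in place of code of your own. Each camera call takes 0.05 s, during which the arm holds its last target. There are 200 camera calls.

## Working session

There is one attempt and no reset: what is moved stays moved. The work goes in short steps, Python scripts to look and compute and a tool call to move; the robot and the scene stay as the last step left them, time stands still between calls to the robot, and variables do not carry over. Pictures are saved under pics/ and viewed, at most 10 in all, crops included, and the job is handed in when it is done.

Besides the shell and the picture viewer there is one more tool, called after "Call:" in YAML: its name, and indented under it one key for each argument. move_arm: Moves the arm, as the interface text tells. Its arguments: {"type":"object","properties":{"moves":{"type":"array"},"jaw":{"type":"number"},"squeeze":{"type":"number"}},"required":["moves"]}

```bash
mkdir -p pics
cat > h.py <<'E'
import numpy as np, cv2
from cell import manip, viewer
from scipy.spatial.transform import Rotation as Ro
def rot(c):
    o=np.array(c["orientation"],float)
    return o if o.shape==(3,3) else Ro.from_euler('xyz',o).as_matrix()
def K(c): return np.array([[c["fx"],0,c["cx"]],[0,c["fy"],c["cy"]],[0,0,1.]])
def ray(c,uv):
    n=cv2.undistortPoints(np.array(uv,float).reshape(-1,1,2),K(c),np.array(c["D"],float)).reshape(-1,2)
    return np.c_[n,np.ones(len(n))]@rot(c).T
def onplane(c,uv,z):
    d=ray(c,uv); o=np.array(c["origin"],float); return o+d*((z-o[2])/d[:,2])[:,None]
def cloud(c):
    v,u=np.mgrid[:480,:640]; P=ray(c,np.c_[u.ravel(),v.ravel()])*c["z_map"].reshape(-1,1)+np.array(c["origin"],float)
    P[c["z_map"].ravel()==0]=np.nan
    return P.reshape(480,640,3)
E
python3 - <<'E'
from h import *
a=viewer.camera("top"); b=viewer.camera("scene")
cv2.imwrite("pics/a.png",np.vstack([cv2.resize(a["frame"],(400,300)),cv2.resize(b["frame"],(400,300))]))
cv2.imwrite("pics/top.png",a["frame"])
for c in(a,b):print(c["origin"],c["orientation"],c["fx"],c["D"])
s=manip.read_state();print(s["eef_pos"],s["eef_rot"],s["clock"])
P=cloud(a);z=P[...,2]
m=((z>100)&(z<125)).astype(np.uint8)
n,l,st,ce=cv2.connectedComponentsWithStats(m)
for i in range(1,n):
    if st[i,4]>100: print(st[i],np.nanmean(P[l==i],0),cv2.minAreaRect(P[l==i][:,:2].astype(np.float32)))
E
```

```text
[450.03212425  14.01289394 890.39215172] [-3.04668886 -0.03229684 -1.54153412] 477.0307672049905 [0.00321953 0.         0.         0.         0.        ]
[1297.68518346  -25.95374987  940.71371448] [-2.42784746  0.01196532  1.52735443] 595.777484195855 [0.02336772 0.         0.         0.         0.        ]
[ 208.92109979 -508.50843548  176.16171839] [-3.14062154e+00 -5.52493345e-05  3.89813133e-01] 0.1
[   0    0  158   55 1334] [839.18775237 387.97836377 112.47941211] ((835.230712890625, 400.21795654296875), (89.46123504638672, 273.449951171875), 20.41569709777832)
[ 575  114   65  241 3206] [ 555.70834769 -453.20698026  113.88842555] ((550.367919921875, -494.3027038574219), (112.11908721923828, 400.1417236328125), 89.763427734375)
[   0  168   54  257 3146] [421.87719075 445.48444175 113.60220967] ((420.5570068359375, 478.34478759765625), (399.7045593261719, 82.4708251953125), 0.11593592166900635)
[394 217  47  46 469] [ 527.98990835 -166.44123052  108.31140753] ((527.3562622070312, -166.41299438476562), (66.08545684814453, 67.00538635253906), 11.731345176696777)
[ 178  233   47   45 1696] [490.19673211 187.40457037 108.97802034] ((490.34930419921875, 188.12368774414062), (66.85570526123047, 65.94850158691406), 85.52115631103516)
```

View pics/top.png

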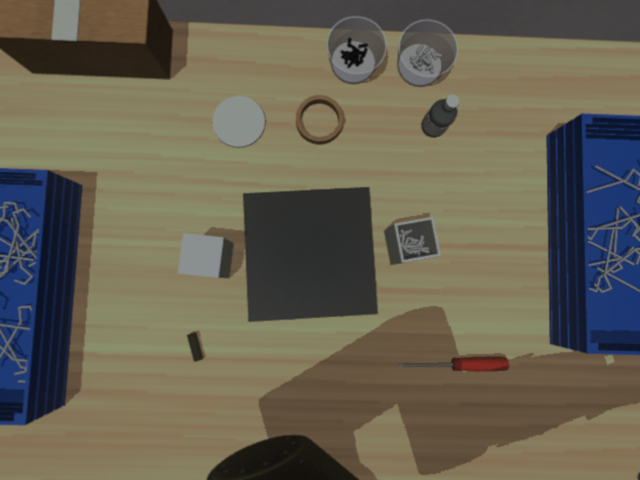

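View pics/a.png

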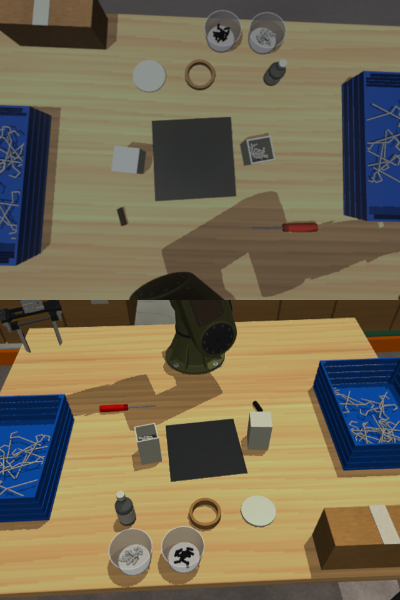

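The top view shows the empty tub at pixel (203,256), left of the mat (310,254). The full tub is at (415,240), the sleeve at (195,347), and the driver at (455,364). The scene view agrees. Next I measure the mat and the tub from both cameras.

Run:
```python
from h import *
for n in("top","scene"):
    c=viewer.camera(n);f=c["frame"];P=cloud(c);z=P[...,2]
    m=((f.max(2)<80)&(abs(z)<12)&(abs(P[...,1])<170)&(P[...,0]>320)&(P[...,0]<650)).astype(np.uint8)
    m=cv2.morphologyEx(m,cv2.MORPH_OPEN,np.ones((5,5)))
    k=max(cv2.findContours(m,0,2)[0],key=cv2.contourArea)
    q=onplane(c,k.reshape(-1,2),0)[:,:2].astype(np.float32); print(n,"mat",cv2.minAreaRect(q))
    m=((z>102)&(z<120)&(abs(P[...,0]-490)<60)&(abs(P[...,1]-188)<60)).astype(np.uint8)
    k=max(cv2.findContours(m,0,2)[0],key=cv2.contourArea)
    q=P[m>0]; print(n,"tub z",np.median(q[:,2]),cv2.minAreaRect(q[:,:2].astype(np.float32)))
    q=onplane(c,k.reshape(-1,2),110)[:,:2].astype(np.float32); print(cv2.minAreaRect(q))
    k=cv2.moments(m,True); uv=[k["m10"]/k["m00"],k["m01"]/k["m00"]]
    d=ray(c,[uv])[0]; d/=np.linalg.norm(d)
    if n=="top": o1,d1=np.array(c["origin"]),d
    else:
        o2=np.array(c["origin"]); t=np.linalg.lstsq(np.c_[d1,-d],o2-o1,rcond=None)[0]; print("2-view",o1+t[0]*d1,o2+t[1]*d)
```

```text
top mat ((506.36907958984375, 10.918441772460938), (238.73516845703125, 238.5706329345703), 4.919978141784668)
top tub z 109.0673487854823 ((490.24591064453125, 188.3638916015625), (67.61425018310547, 65.89064025878906), 85.79952239990234)
((490.2550964355469, 187.22959899902344), (67.40399169921875, 65.85645294189453), 85.56775665283203)
scene mat ((505.56634521484375, 11.699676513671875), (238.44424438476562, 239.3976287841797), 4.9154438972473145)
scene tub z 109.76789632095222 ((491.619873046875, 189.13677978515625), (66.80622100830078, 72.1191177368164), 85.87026977539062)
((496.008056640625, 188.24368286132812), (67.54244232177734, 73.14279174804688), 86.75940704345703)
2-view [490.38124989 188.61320919 104.7218787 ] [490.41159888 189.48210742 104.91653346]
```

Call:
move_arm:
  moves:
    - [0.525,-0.537,0,-1.105]
    - [0.525,-0.537,0,-1.105]
    - [0.525,-0.537,0,-1.105]
    - [0.525,-0.537,0,-1.105]
    - [0.525,-0.537,0,-1.105]
    - [0.525,-0.537,0,-1.105]
    - [0.525,-0.537,0,-1.105]
    - [0.525,-0.537,0,-1.105]
    - [0.525,-0.537,0,-1.105]
    - [0.525,-0.537,0,-1.105]
    - [0.525,-0.537,0,-1.105]
    - [0.525,-0.537,0,-1.105]
  jaw: 0.094

```text
clock: 1.4
eef_pos: [434.3, 49.7, 176.8]
eef_rot: [3.141, 0.0, 1.495]
wrist_force: [0.7, -0.8, -0.3]
finger_gap: 93.9
finger_force: 0.0
```

Call:
move_arm:
  moves:
    - [0.142,0.045,0,0]
    - [0.142,0.045,0,0]
    - [0.142,0.045,0,0]
    - [0.142,0.045,0,0]
    - [0.142,0.045,0,0]

```text
clock: 1.9
eef_pos: [489.3, 186.1, 176.0]
eef_rot: [-3.14, 0.001, 1.497]
wrist_force: [-0.7, 0.0, -0.7]
finger_gap: 93.9
finger_force: 0.0
```

Run:
```python
from h import *
c=viewer.camera("wrist");print(manip.read_state()["eef_pos"],c["origin"],c["orientation"])
cv2.imwrite("pics/w1.png",c["frame"]);P=cloud(c)
q=P[(P[...,2]>102)&(P[...,2]<116)&(abs(P[...,0]-490)<70)&(abs(P[...,1]-188)<70)]
print(len(q),q.mean(0),cv2.minAreaRect(q[:,:2].astype(np.float32)))
```

```text
[489.23924359 185.31477221 176.32956695] [495.36305948 255.43259463 384.93142994] [ 2.89589129e+00  1.11722141e-04 -7.34732206e-02]
8026 [490.72911112 190.37784614 110.84536267] ((490.67620849609375, 189.02200317382812), (66.48201751708984, 66.16297912597656), 85.65130615234375)
```

View pics/w1.png

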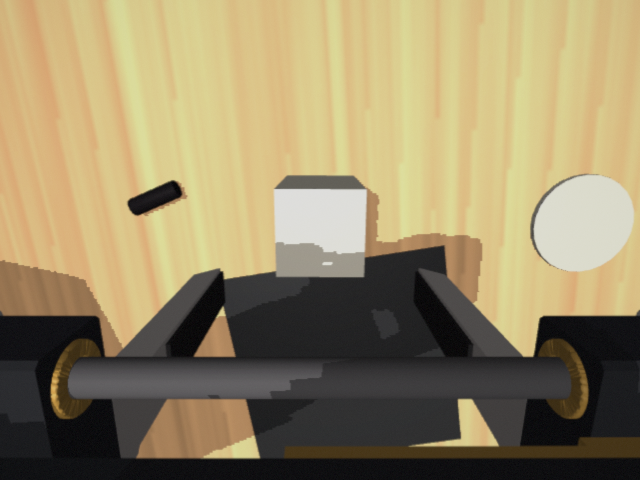

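The tub's top face, at pixels (275–365, 188–277), sits squarely between the fingers. Centre is (490.7, 188.7), height 110.8, width 66, which agrees with the top view. I go down and grip lightly near the top.

Call:
move_arm:
  moves:
    - [0.002,0.001,0.03,0]
    - [0.002,0.001,0.06,0]
    - [0.002,0.001,0.085,0]
    - [0.002,0.001,0.1,0]
    - [0.002,0.001,0.1,0]

```text
clock: 2.45
eef_pos: [489.7, 186.0, 75.2]
eef_rot: [-3.139, 0.001, 1.493]
wrist_force: [0.6, 0.1, 0.2]
finger_gap: 93.9
finger_force: 0.0
```

Call:
move_arm:
  moves:
    - [0,0,0,0]
    - [0,0,0,0]
    - [0,0,0,0]
    - [0,0,0,0]
    - [0,0,0,0]
    - [0,0,0,0]
    - [0,0,0,0]
    - [0,0,0,0]
  jaw: 0.05
  squeeze: 4

```text
clock: 3.25
eef_pos: [490.7, 187.7, 77.0]
eef_rot: [-3.142, -0.0, 1.495]
wrist_force: [-2.7, -0.4, 6.0]
finger_gap: 66.0
finger_force: 4.0
```

Call:
move_arm:
  moves:
    - [-0.006,0,0.001,0]
    - [-0.011,0,0,0]
    - [-0.017,0,-0.002,0]
    - [-0.022,0,-0.003,0]
    - [-0.028,0,-0.003,0]
    - [-0.033,0,-0.004,0]
    - [-0.04,0,-0.003,0]
    - [-0.046,0,-0.003,0]
    - [-0.052,0,-0.002,0]
    - [-0.058,0,-0.001,0]
    - [-0.064,0,0.001,0]
    - [-0.069,0,0.003,0]

```text
clock: 4.45
eef_pos: [485.6, 118.5, 74.0]
eef_rot: [3.141, -0.0, 1.495]
wrist_force: [-2.5, 1.3, 6.2]
finger_gap: 66.0
finger_force: 4.0
```

Run:
```python
from h import *
c=viewer.camera("scene");cv2.imwrite("pics/s2.png",cv2.resize(c["frame"][120:360,250:570],(640,480)))
s=manip.read_state();print(s["eef_pos"],s["finger_gap"],s["finger_force"])
```

```text
[485.49779168 117.94400889  73.68589411] 66.09155546106874 4.001748820301145
```

View pics/s2.png

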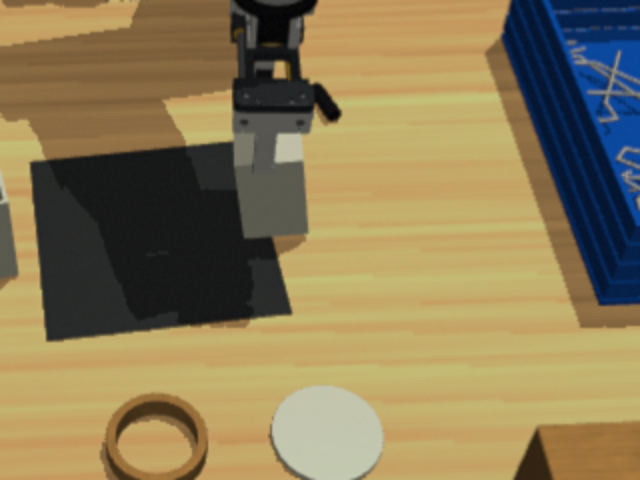

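The tub slid upright instead of tipping: it sits at pixel (272,190), with its front edge on the mat. Bench friction is too low to topple it. New plan: grip it off-centre, near its +y side and below the centre of mass, so that gravity swings it about the pads when lifted. I open the gripper and measure again.

Call:
move_arm:
  moves:
    - [0,0,0,0]
    - [0,0,0,0]
    - [0,0,0,0]
    - [0,0,0,0]
    - [0,0,-0.03,0]
    - [0,0,-0.06,0]
    - [0,0,-0.06,0]
  jaw: 0.094

```text
clock: 5.2
eef_pos: [487.2, 119.2, 137.2]
eef_rot: [3.136, -0.001, 1.495]
wrist_force: [0.3, 0.1, 0.5]
finger_gap: 94.4
finger_force: 0.0
```

```bash
cat > m.py <<'E'
from h import *
c=viewer.camera("wrist");s=manip.read_state();print(s["eef_pos"],s["eef_rot"],s["finger_gap"])
P=cloud(c);q=P[(P[...,2]>102)&(P[...,2]<118)&(abs(P[...,0]-485)<60)&(abs(P[...,1]-120)<70)]
print(len(q),q.mean(0),cv2.minAreaRect(q[:,:2].astype(np.float32)))
E
python3 m.py
```

```text
[486.30771233 119.01212222 135.07078091] [ 3.13848950e+00 -7.71507635e-04  1.49498081e+00] 94.07155057465195
11083 [486.78790908 140.11531184 110.84885221] ((486.7322998046875, 138.59451293945312), (66.50088500976562, 66.25908660888672), 86.44171142578125)
```

Call:
move_arm:
  moves:
    - [0.045,-0.001,0,0]
    - [0.045,-0.001,0,0]
    - [0.045,-0.001,0.04,0]
    - [0.045,-0.001,0.075,0]
    - [0.045,-0.001,0.104,0]
    - [0.045,-0.001,0.104,0]
    - [0.045,-0.001,0.104,0]

```text
clock: 5.95
eef_pos: [487.8, 163.6, 29.8]
eef_rot: [-3.141, 0.0, 1.495]
wrist_force: [-0.4, 0.1, 0.5]
finger_gap: 93.9
finger_force: 0.0
```

Call:
move_arm:
  moves:
    - [0,0,0,0]
    - [0,0,0,0]
    - [0,0,0,0]
    - [0,0,0,0]
    - [0,0,0,0]
    - [0,0,0,0]
    - [0,0,0,0]
  jaw: 0.05
  squeeze: 3

```text
clock: 6.65
eef_pos: [488.2, 163.8, 29.9]
eef_rot: [3.141, -0.0, 1.495]
wrist_force: [0.3, -0.2, 4.1]
finger_gap: 65.8
finger_force: 3.0
```

Call:
move_arm:
  moves:
    - [0,0,-0.005,0]
    - [0,0,-0.012,0]
    - [0,0,-0.02,0]
    - [0,0,-0.03,0]
    - [0,0,-0.04,0]
    - [0,0,-0.05,0]
    - [0,0,-0.06,0]
    - [0,0,-0.06,0]
    - [0,0,-0.06,0]
    - [0,0,-0.06,0]

```text
clock: 7.65
eef_pos: [487.7, 163.7, 89.2]
eef_rot: [-3.141, 0.0, 1.495]
wrist_force: [0.7, -0.5, -2.2]
finger_gap: 66.1
finger_force: 3.0
```

Run:
```python
from h import *
c=viewer.camera("scene");cv2.imwrite("pics/s3.png",cv2.resize(c["frame"][120:360,250:570],(640,480)))
s=manip.read_state();print(s["eef_pos"],s["finger_gap"],s["finger_force"],s["wrist_force"])
```

```text
[487.64564794 163.66610608  89.13812693] 65.69552827921504 2.9957560915499926 [ 0.70380774  0.23069171 -1.58141509]
```

View pics/s3.png

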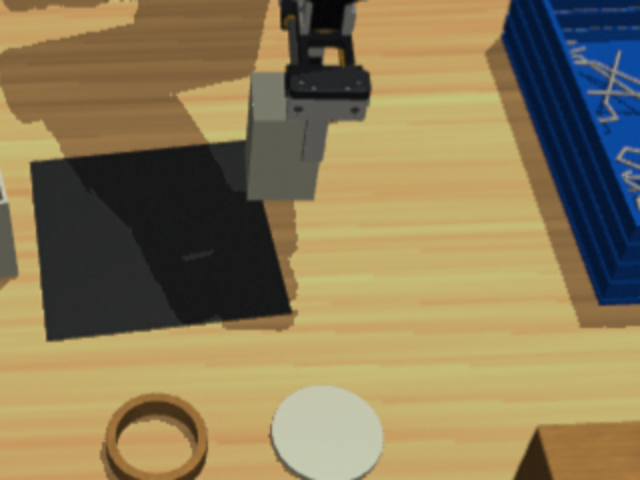

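It did not rotate: the tub hangs upright in the grip, at about pixel (285,140), so the friction torque at the pads is too high. The earlier attempt moved the tub only 50 of 69 mm, so it did begin to tip once its edge reached the rubber. I set it fully on the mat and push it over there with shut fingers near the top.

Call:
move_arm:
  moves:
    - [-0.022,0,0,0]
    - [-0.044,0,0,0]
    - [-0.044,0,0.025,0]
    - [-0.044,0,0.045,0]
    - [-0.044,0,0.054,0]
    - [-0.044,0,0.059,0]
    - [-0.044,0,0.059,0]
    - [-0.044,0,0.059,0]

```text
clock: 8.5
eef_pos: [484.9, 120.0, 31.2]
eef_rot: [3.141, -0.0, 1.495]
wrist_force: [0.4, -0.4, -1.8]
finger_gap: 66.1
finger_force: 3.0
```

Call:
move_arm:
  moves:
    - [0,0,0,0]
    - [0,0,0,0]
    - [0,0,0,0]
    - [0,0,0,0]
    - [0,0,-0.05,0]
    - [0,0,-0.1,0]
    - [0.03,0,-0.11,0]
    - [0.045,0,-0.11,0]
    - [0.045,0,-0.11,0]
  jaw: 0.094

```text
clock: 9.4
eef_pos: [487.5, 166.0, 139.6]
eef_rot: [-3.14, 0.0, 1.497]
wrist_force: [1.0, 0.3, -0.4]
finger_gap: 94.4
finger_force: 0.0
```

```bash
python3 m.py
```

```text
[487.19349539 164.96962427 139.06295918] [-3.13922583e+00  9.66996807e-04  1.49653707e+00] 94.11477452469839
5605 [485.07420035 112.33685972 110.45989339] ((484.9112243652344, 110.25453186035156), (40.599937438964844, 66.25617218017578), 85.58757019042969)
```

Call:
move_arm:
  moves:
    - [0,0,0.02,0]
    - [0,0,0.04,0]
    - [0,0,0.041,0]
    - [0,0,0.041,0]
    - [0,0,0.041,0]
    - [-0.01,0,0.041,0]
    - [-0.018,0,0.041,0]
    - [-0.024,0,0.041,0]
    - [-0.03,0,0.041,0]
    - [-0.036,0,0.041,0]
    - [-0.042,0,0.041,0]
    - [-0.048,0,0.041,0]
  jaw: 0.0

```text
clock: 10.65
eef_pos: [484.3, 116.4, 99.6]
eef_rot: [-3.142, 0.0, 1.495]
wrist_force: [0.5, -0.0, -1.0]
finger_gap: 2.0
finger_force: 0.0
```

Run:
```python
from h import *
s=manip.read_state();print(s["eef_pos"],s["wrist_force"])
c=viewer.camera("top");P=cloud(c);cv2.imwrite("pics/t4.png",c["frame"])
q=P[(P[...,2]>60)&(P[...,2]<125)&(abs(P[...,0]-485)<60)&(P[...,1]<150)&(P[...,1]>20)&(c["frame"].min(2)>110)]
print(len(q),np.percentile(q,[2,50,98],axis=0))
```

```text
[484.29397621 116.36440702  99.63688159] [ 0.46806517 -0.00294331 -0.96615582]
64 [[451.85837103  66.03798529 106.4447197 ]
 [477.43857863  71.3886169  108.99651674]
 [511.86496021  72.91461273 111.51615659]]
```

Run:
```python
from h import *
a=cv2.imread("pics/t4.png")[190:330,180:340]
c=viewer.camera("scene")
cv2.imwrite("pics/t4b.png",np.hstack([cv2.resize(a,(480,420)),cv2.resize(c["frame"][130:330,250:400],(315,420))]))
```

```text
(no output)
```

View pics/t4b.png

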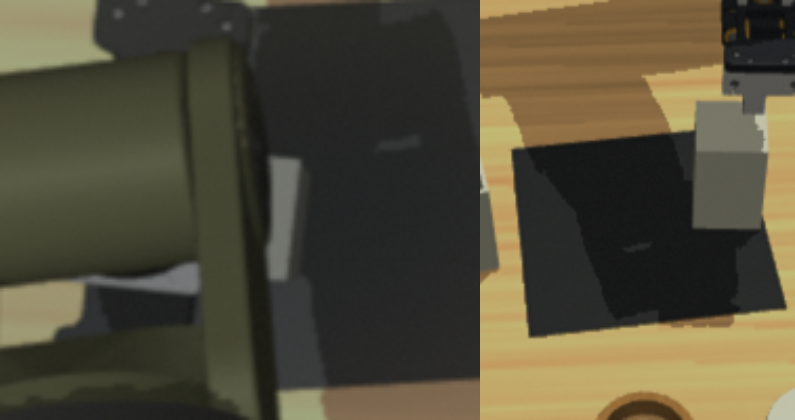

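Run:
```python
from h import *
c=viewer.camera("scene");P=cloud(c)
for u,v in [(700,105),(700,145),(730,105),(730,145),(755,108),(755,120),(760,145),(700,160),(700,220),(755,160),(755,220),(763,125)]:
    x=int(250+(u-480)/2.1);y=int(130+v/2.1);print(u,v,P[y,x].round(0),c["frame"][y,x])
R=rot(c);X=R.T@(np.array([484,116,99.6])-np.array(c["origin"]));p=K(c)@(X/X[2]);print("tip",480+(p[0]-250)*2.1,(p[1]-130)*2.1)
```

```text
700 105 [458.  69. 113.] [103 117 117]
700 145 [505.  65. 107.] [104 119 120]
730 105 [458.  99. 111.] [104 120 120]
730 145 [510.  94. 111.] [104 120 120]
755 108 [498. 114. 147.] [80 85 85]
755 120 [477. 119. 109.] [109 125 126]
760 145 [511. 120. 111.] [103 117 119]
700 160 [514.  65.  98.] [78 89 91]
700 220 [516.  67.  16.] [79 90 91]
755 160 [521. 114. 102.] [79 89 90]
755 220 [520. 120.  17.] [78 90 91]
763 125 [484. 126. 110.] [169 194 194]
tip 750.4472018834524 132.3950473457364
```

Run:
```python
from h import *
c=viewer.camera("wrist");b=viewer.camera("scene")
cv2.imwrite("pics/w5.png",np.hstack([cv2.resize(c["frame"],(480,360)),cv2.resize(b["frame"][120:260,320:420],(257,360))]))
s=manip.read_state();print(s["eef_pos"],s["finger_gap"],s["finger_force"],s["wrist_force"])
```

```text
[484.38813317 116.97862177  99.67270434] 0.7749483951415514 0.0 [-0.37655858  0.36830108 -0.46788892]
```

View pics/w5.png

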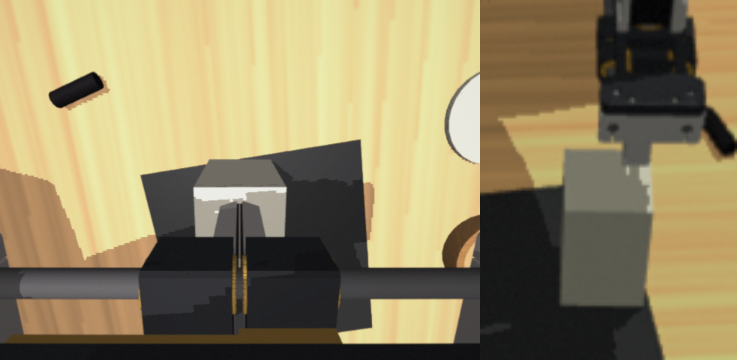

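The fingertips sit inside the outline of the tub's top (wrist picture (240,205), tub edge at row 187), and the tub has not moved or loaded the wrist. It seems only the pads, some 10 mm above the tips, make contact, and they passed over it. I back off, go 20 mm lower and push again.

Call:
move_arm:
  moves:
    - [0.025,0,0,0]
    - [0.045,0,0,0]
    - [0.045,0,0.022,0]
    - [0.045,0,0.022,0]
    - [0.03,0,0.022,0]
    - [0.022,0,0.022,0]
    - [0.016,0,0.022,0]
    - [0.01,0,0.022,0]
    - [0.004,0,0.022,0]
    - [-0.002,0,0.022,0]
    - [-0.008,0,0.022,0]
    - [-0.012,0,0.022,0]

```text
clock: 12.1
eef_pos: [483.4, 104.4, 77.6]
eef_rot: [-3.142, 0.0, 1.495]
wrist_force: [-0.5, 0.5, 1.3]
finger_gap: 0.3
finger_force: 0.1
```

```bash
cat > st.py <<'E'
from h import *
s=manip.read_state();print(s["clock"],s["eef_pos"],s["wrist_force"])
c=viewer.camera("scene");P=cloud(c)
q=P[(P[...,2]>8)&(P[...,2]<125)&(P[...,0]<580)&(P[...,0]>430)&(P[...,1]<220)&(P[...,1]>-90)&(c["frame"].min(2)>60)]
for z0 in range(10,120,20):
    r=q[(q[:,2]>z0)&(q[:,2]<z0+14)]
    if len(r): print(z0,len(r),np.percentile(r,[2,98],axis=0)[:,:2].round(0).tolist())
E
python3 st.py
```

```text
12.1 [483.3780361  104.38954326  77.64015336] [-0.47013285  0.4596172   1.2745357 ]
10 102 [[491.0, 57.0], [519.0, 125.0]]
30 207 [[461.0, 49.0], [520.0, 123.0]]
50 195 [[460.0, 42.0], [519.0, 115.0]]
70 217 [[466.0, 36.0], [519.0, 108.0]]
90 262 [[456.0, 26.0], [518.0, 99.0]]
110 563 [[450.0, 43.0], [517.0, 106.0]]
```

The tub is tipping on the mat without sliding: its base row spans y 57–125 and the top has shifted about 35 mm. I keep pushing.

Call:
move_arm:
  moves:
    - [-0.006,0,0,0]
    - [-0.012,0,0,0]
    - [-0.018,0,0,0]
    - [-0.024,0,0,0]
    - [-0.03,0,0,0]
    - [-0.036,0,0,0]
    - [-0.036,0,0,0]
    - [-0.036,0,0,0]
    - [-0.036,0,0,0]

```text
clock: 13.05
eef_pos: [480.7, 69.1, 77.7]
eef_rot: [-3.142, -0.0, 1.495]
wrist_force: [-0.1, 0.0, 0.1]
finger_gap: 0.5
finger_force: 0.0
```

```bash
python3 st.py
```

```text
13.05 [480.72017606  69.14575538  77.65890692] [-0.07731146  0.01957504  0.05201313]
10 241 [[505.0, -53.0], [515.0, 52.0]]
30 242 [[503.0, -52.0], [515.0, 51.0]]
50 411 [[443.0, -52.0], [515.0, 54.0]]
70 14 [[447.0, -47.0], [514.0, 53.0]]
110 32 [[478.0, 58.0], [496.0, 75.0]]
```

It lies on its side on the mat, about y −54 to 56, mouth toward +y. Next I rise, open and measure it.

Call:
move_arm:
  moves:
    - [0,0,-0.03,0]
    - [0.01,0,-0.06,0]
    - [0.01,0,-0.06,0]
    - [0.01,0,-0.06,0]
    - [0.01,0,-0.06,0]
    - [0.01,0,-0.06,0]
    - [0.01,0,-0.06,0]
  jaw: 0.094

```text
clock: 13.8
eef_pos: [481.2, 78.8, 137.0]
eef_rot: [-3.14, 0.0, 1.495]
wrist_force: [-0.3, -0.4, -0.0]
finger_gap: 53.0
finger_force: 0.0
```

Run:
```python
from h import *
s=manip.read_state();print(s["eef_pos"],s["eef_rot"],s["finger_gap"])
for n in("wrist","top"):
    c=viewer.camera(n);P=cloud(c);b=c["frame"].min(2)
    q=P[(P[...,2]>57)&(P[...,2]<78)&(abs(P[...,0]-480)<60)&(abs(P[...,1])<100)&(b>75)]
    print(n,len(q),q.mean(0),cv2.minAreaRect(q[:,:2].astype(np.float32)),np.percentile(q,[1,99],axis=0))
```

```text
[481.18332297  78.83105713 136.9698871 ] [-3.14039126e+00  2.12417722e-04  1.49464323e+00] 53.049250396515845
wrist 7905 [478.11516701  19.70670395  66.81123702] ((477.95611572265625, 17.771759033203125), (79.37340545654297, 66.18212127685547), 85.60379791259766) [[444.98108839 -20.92233687  64.34495433]
 [511.27550467  57.81537658  68.37127853]]
top 1608 [475.07248816 -16.9612203   65.29667541] ((475.1573181152344, -15.834449768066406), (75.84909057617188, 65.96454620361328), 85.6160659790039) [[442.34185324 -52.86824561  61.96216924]
 [508.37113414  19.16397442  68.85365678]]
```

Call:
move_arm:
  moves:
    - [-0.038,0.001,0,0]
    - [-0.038,0.001,0,0]
    - [-0.038,0.001,0,0]
    - [-0.038,0.001,0,0]
    - [-0.038,0.001,0.03,0]
    - [-0.038,0.001,0.06,0]
    - [-0.038,0.001,0.095,0]
    - [-0.038,0.001,0.115,0]
    - [-0.038,0.001,0.122,0]
    - [-0.038,0.001,0.122,0]

```text
clock: 14.9
eef_pos: [479.3, 41.5, 15.3]
eef_rot: [-3.14, 0.0, 1.495]
wrist_force: [0.8, 0.3, -0.7]
finger_gap: 94.0
finger_force: 0.0
```

Call:
move_arm:
  moves:
    - [0,0,0,0]
    - [0,0,0,0]
    - [0,0,0,0]
    - [0,0,0,0]
    - [0,0,0,0]
    - [0,0,0,0]
    - [0,0,0,0]
  jaw: 0.05
  squeeze: 15

```text
clock: 15.6
eef_pos: [479.9, 41.0, 16.2]
eef_rot: [3.141, -0.0, 1.495]
wrist_force: [-1.9, 1.5, 6.6]
finger_gap: 65.6
finger_force: 15.0
```

Call:
move_arm:
  moves:
    - [0,0,-0.004,0]
    - [0,0,-0.006,0]
    - [0.015,0.005,-0.006,0]
    - [0.035,0.01,-0.006,0]
    - [0.055,0.015,-0.006,0]
    - [0.075,0.02,-0.006,0]
    - [0.09,0.025,-0.006,0]
    - [0.09,0.025,-0.003,0]
    - [0.09,0.025,0,0]
    - [0.09,0.025,0,0]

```text
clock: 16.6
eef_pos: [511.2, 128.5, 15.5]
eef_rot: [-3.141, -0.0, 1.495]
wrist_force: [-0.3, 0.0, -1.0]
finger_gap: 65.6
finger_force: 15.0
```

```bash
python3 st.py
```

```text
16.6 [511.17934288 128.52092329  15.45196085] [-0.29803977  0.02420563 -1.01168422]
10 243 [[536.0, 35.0], [547.0, 140.0]]
30 238 [[536.0, 34.0], [547.0, 140.0]]
50 354 [[480.0, 35.0], [557.0, 140.0]]
70 56 [[502.0, 43.0], [560.0, 133.0]]
90 46 [[542.0, 115.0], [560.0, 134.0]]
110 7 [[476.0, 128.0], [479.0, 140.0]]
```

Call:
move_arm:
  moves:
    - [0,0,0,0]
    - [0,0,0,0]
    - [-0.003,0,-0.007,0]
    - [-0.007,0,-0.014,0]
    - [-0.012,0,-0.021,0]
    - [-0.017,0,-0.028,0]
    - [-0.023,0,-0.034,0]
    - [-0.029,0,-0.04,0]
    - [-0.036,0,-0.046,0]
    - [-0.043,0,-0.05,0]
    - [-0.05,0,-0.054,0]
    - [-0.058,0,-0.058,0]
  squeeze: 4

```text
clock: 17.85
eef_pos: [506.8, 70.4, 73.9]
eef_rot: [-3.141, 0.0, 1.495]
wrist_force: [-0.4, 0.3, -0.6]
finger_gap: 66.2
finger_force: 4.0
```

```bash
python3 st.py
```

```text
17.85 [506.80325534  70.42587998  73.8575299 ] [-0.42121958  0.33930726 -0.61650324]
10 34 [[536.0, 26.0], [541.0, 49.0]]
30 131 [[534.0, 10.0], [542.0, 69.0]]
50 326 [[476.0, -6.0], [544.0, 95.0]]
70 610 [[475.0, 10.0], [544.0, 118.0]]
90 340 [[479.0, 31.0], [544.0, 106.0]]
110 134 [[505.0, 51.0], [554.0, 89.0]]
```

Call:
move_arm:
  moves:
    - [-0.008,0,-0.002,0]
    - [-0.017,0,-0.004,0]
    - [-0.025,0,-0.005,0]
    - [-0.034,0,-0.006,0]
    - [-0.043,0,-0.005,0]
    - [-0.051,0,-0.004,0]
    - [-0.06,0,-0.003,0]
    - [-0.068,0,0,0]
    - [-0.07,0,0.002,0]
    - [-0.07,0,0.002,0]

```text
clock: 18.9
eef_pos: [501.4, 1.0, 71.2]
eef_rot: [-3.141, -0.0, 1.494]
wrist_force: [-0.2, 0.7, -1.4]
finger_gap: 65.7
finger_force: 4.0
```

```bash
python3 st.py
```

```text
18.9 [501.39123169   0.96423065  71.2322923 ] [-0.20553063  0.73617555 -1.37142419]
10 49 [[529.0, -45.0], [535.0, -15.0]]
30 147 [[529.0, -60.0], [537.0, 6.0]]
50 421 [[471.0, -71.0], [538.0, 30.0]]
70 635 [[471.0, -52.0], [539.0, 52.0]]
90 301 [[475.0, -33.0], [539.0, 42.0]]
110 100 [[501.0, -15.0], [549.0, 19.0]]
```

The first half held the pivot and reached about 50° of tilt. Then the base edge came off the mat and the tub slid with the hand (edge now near y −33). I carry it back +y, ease the grip, and repeat the second half while pressing down.

Call:
move_arm:
  moves:
    - [0.005,0,-0.006,0]
    - [0.03,0,-0.006,0]
    - [0.06,0,-0.006,0]
    - [0.08,0,-0.006,0]
    - [0.08,0,-0.003,0]
    - [0.08,0,0,0]
    - [0.079,0,0.002,0]

```text
clock: 19.65
eef_pos: [507.7, 79.6, 69.8]
eef_rot: [3.141, -0.0, 1.495]
wrist_force: [-0.3, 0.5, 5.3]
finger_gap: 66.0
finger_force: 4.0
```

Call:
move_arm:
  moves:
    - [0,0,0,0]
    - [-0.004,0,0.002,0]
    - [-0.008,0,0.003,0]
    - [-0.013,0,0.003,0]
    - [-0.018,0,0.003,0]
    - [-0.024,0,0.003,0]
    - [-0.03,0,0.003,0]
  squeeze: 3

```text
clock: 20.35
eef_pos: [505.2, 49.5, 66.4]
eef_rot: [-3.141, 0.0, 1.495]
wrist_force: [0.5, 0.1, -1.2]
finger_gap: 66.1
finger_force: 3.0
```

```bash
python3 st.py
```

```text
20.35 [505.16348252  49.49771193  66.44250694] [ 0.54641234  0.12907433 -1.23813759]
10 86 [[535.0, 19.0], [542.0, 64.0]]
30 254 [[475.0, 0.0], [542.0, 73.0]]
50 302 [[476.0, 9.0], [542.0, 87.0]]
70 357 [[477.0, 21.0], [544.0, 98.0]]
90 345 [[479.0, 30.0], [545.0, 109.0]]
110 104 [[537.0, 37.0], [553.0, 81.0]]
```

Tilt is now about 60° and the base edge is gripping the mat near y 37. I continue the arc with a little pressure.

Call:
move_arm:
  moves:
    - [-0.004,0,0.003,0]
    - [-0.009,0,0.003,0]
    - [-0.014,0,0.003,0]
    - [-0.019,0,0.003,0]
    - [-0.024,0,0.003,0]
    - [-0.029,0,0.004,0]
    - [-0.034,0,0.005,0]
    - [-0.039,0,0.006,0]
    - [-0.044,0,0.007,0]
    - [-0.046,0,0.009,0]
    - [-0.046,0,0.009,0]

```text
clock: 21.5
eef_pos: [501.9, 3.8, 57.6]
eef_rot: [3.142, 0.0, 1.494]
wrist_force: [-1.2, -0.8, 1.0]
finger_gap: 65.8
finger_force: 3.0
```

```bash
python3 st.py
```

```text
21.5 [501.87711846   3.80211262  57.60558419] [-1.18123197 -0.7872774   0.97461756]
10 142 [[502.0, -27.0], [541.0, 37.0]]
30 183 [[483.0, -22.0], [540.0, 43.0]]
50 254 [[473.0, -18.0], [540.0, 50.0]]
70 245 [[475.0, -13.0], [540.0, 55.0]]
90 248 [[474.0, -8.0], [548.0, 60.0]]
110 138 [[474.0, -8.0], [550.0, 55.0]]
```

Call:
move_arm:
  moves:
    - [-0.005,0,0.001,0]
    - [-0.01,0,0.002,0]
    - [-0.015,0,0.002,0]
    - [-0.018,0,0.002,0]

```text
clock: 21.95
eef_pos: [500.3, -14.3, 55.5]
eef_rot: [-3.141, 0.0, 1.495]
wrist_force: [0.2, 0.7, -1.6]
finger_gap: 66.4
finger_force: 3.0
```

```bash
python3 st.py
```

```text
21.95 [500.34035313 -14.25435237  55.47871264] [ 0.23601065  0.73585222 -1.61030014]
10 139 [[531.0, -37.0], [539.0, 26.0]]
30 153 [[530.0, -34.0], [539.0, 29.0]]
50 245 [[471.0, -32.0], [539.0, 33.0]]
70 196 [[473.0, -29.0], [539.0, 38.0]]
90 234 [[473.0, -25.0], [548.0, 41.0]]
110 145 [[472.0, -26.0], [548.0, 44.0]]
```

Call:
move_arm:
  moves:
    - [0,0,0.002,0]
    - [0,0,0.003,0]
    - [0,0,0.003,0]

```text
clock: 22.3
eef_pos: [500.6, -13.7, 52.7]
eef_rot: [3.141, 0.0, 1.495]
wrist_force: [-0.6, -1.9, 1.1]
finger_gap: 66.4
finger_force: 3.0
```

Call:
move_arm:
  moves:
    - [0,0,0,0]
    - [0,0,0,0]
    - [0,0,0,0]
    - [0,0,0,0]
    - [0,0,0,0]
    - [0,0,0,0]
    - [0,0,-0.04,0]
    - [0,0,-0.08,0]
    - [0,0,-0.12,0]
    - [0.04,0,-0.15,0]
    - [0.08,0,-0.15,0]
    - [0.1,0,-0.15,0]
  jaw: 0.094

```text
clock: 23.5
eef_pos: [508.3, 88.3, 203.6]
eef_rot: [3.14, -0.001, 1.496]
wrist_force: [-0.4, -0.5, -1.1]
finger_gap: 94.0
finger_force: 0.0
```

```bash
python3 st.py
python3 - <<'E'
from h import *
c=viewer.camera("wrist");P=cloud(c)
q=P[(P[...,2]>103)&(P[...,2]<118)&(abs(P[...,0]-502)<60)&(abs(P[...,1])<70)]
print(len(q),cv2.minAreaRect(q[:,:2].astype(np.float32)),np.percentile(q[:,2],[2,50,98]))
b=viewer.camera("scene");cv2.imwrite("pics/f.png",np.hstack([cv2.resize(c["frame"],(400,300)),cv2.resize(b["frame"],(400,300))]))
E
```

```text
23.5 [508.29730615  88.26583269 203.64926823] [-0.42649139 -0.54703484 -1.13438908]
10 141 [[531.0, -39.0], [538.0, 22.0]]
30 157 [[530.0, -40.0], [539.0, 23.0]]
50 285 [[469.0, -38.0], [538.0, 23.0]]
70 293 [[470.0, -37.0], [538.0, 24.0]]
90 323 [[470.0, -38.0], [538.0, 24.0]]
110 104 [[470.0, -39.0], [537.0, 28.0]]
1171 ((502.3421630859375, 0.13595199584960938), (55.934322357177734, 66.1241455078125), 85.84041595458984) [103.62372065 110.50986589 112.12068925]
```

View pics/f.png

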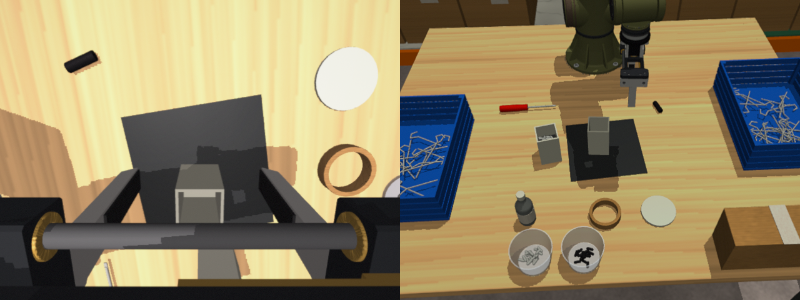

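The tub stands mouth up at scene pixel (598,135). Its sides are vertical (the same y range at every height) and its base centre is near (502,−8), about 20 mm from the mat's centre. The full tub and the other items look untouched.

```bash
python3 -c "
from cell import manip
print(manip.sign_off())"
```

```text
the job is handed in; nothing more can be done
None
```

The empty tub now stands mouth up on the mat, upright and about 20 mm from the mat's centre, with the other things looking undisturbed in the last picture; I handed the job in at about 23.5 s of the 43 s allowed, and no verdict was returned.

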